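Lift the big cutter off the small one nested in it

ROBOT

A 6-joint arm with a two-finger parallel gripper is mounted at the origin on a cart in front of the work surface, level with it; the furniture and walls round the work are solid. World frame = base frame: x ahead of the robot, y to its left, z up, the work surface at z = 0. Lengths are in m, angles in rad, forces in N, time in s.
With the tool pointing down it reaches from about 0.25 to 0.85 m from the base axis. Payload 12.5 kg.
Tool frame: the origin (TCP) lies midway between the tips of the shut fingers; the grasp point (between the pads) lies 19 mm behind it (grip_depth is the distance from the TCP to the grasp point, in m); z points along the fingers, y is the line along which they close (so a half turn about z gives the same grasp; the last joint's range is limited). The gripper opens to 93 mm and grips with 3 to 60 N. Pads are 15 mm wide; open, the fingers measure 128 mm over their backs; the gripper's body (75 mm by 188 mm) begins 65 mm behind the grasp point.
Start: joints at [1.242, 0.351, 1.652, -0, 1.139, -0.085], TCP at [0.133, 0.534, 0.219] pointing down, gripper open.
Joint ranges: [-2.75, 2.75], [-0.79, 2.1], [0.01, 2.65], [-1.57, 4.71], [0.07, 3.14], [-2.87, 2.87]. Speed limits (rad/s): [2.22, 2.22, 2.79, 3.14, 3.14, 3.14].

INTERFACE

Orientations are given as a unit quaternion [w, x, y, z].
In Python, from station import get_obs, camera, get_calibration, finish_job, grip_depth gives the robot as it stands.
- The arm moves only by the tool move_arm, never from a script. Its argument "motion" is a list of rows, each a list of 5 numbers: the shift along the tool's x, y, z in mm, then the turn about the tool's z in degrees, then the finger opening in mm, from 0 to 93. A call has 1 to 10 rows; each row shifts and turns the commanded pose from where the row before left it, along the tool's axes as they then stand; what a row does not reach is not made up. A row lasts 1/12 s, in which the tool goes at most 41.7 mm and 7.16 degrees, less where a joint would pass 70% of its speed; a pose out of reach is approached as far as the arm can. A call with a gripper value outside its range is refused whole. The fingers move at their own pace and stop on an object; "force" is the grip in N (left out, the last holds). Time passes only in rows, so rows that do not move let the fingers close. It gives the time, the measured TCP pose, the force, the opening and the grip force at its end, in the units of the state.
- get_obs(): the state, without advancing time (a new reading comes with each control period).
- camera(name): name is "scene" or "top" or "wrist"; returns (picture, depth): 480x640x3 uint8, red, green, blue; 480x640 float32, m along the optical axis (not along the pixel's ray), 0 where there is no reading.
- get_calibration(name): a dict with "vertical_fov" (degrees; the focal length in pixels is half the picture's height over the tangent of half this angle, whatever the lens; pixels are square), "cx", "cy" (the principal point, pixels), "pose" (4x4, takes a point from camera to world coordinates). Camera axes: x right, y up, looking along -z (the intrinsics and any distortion apply to the point x, -y, -z); pixel columns grow to the right and rows downward; lengths in m; the calibration is good to about 2 mm. A picture is of the moment at which its call begins: read the wrist's pose just before it. get_calibration takes no time and is no camera call; for the wrist camera it gives the pose at the moment of the call.
- finish_job(): hands the job in; it is judged then, once.
The state is a dict: "clock": time; "joint_pos": joint angles; "joint_velocities": joint speeds; "joint_efforts": joint torques, N m; "tool_pos": TCP position; "tool_rot": TCP orientation; "wrist_force": force on the tool from outside, world axes, zero at the start; "moment": the same for the moment, N m; "gripper_width": finger opening in m; "grasp_force": force on a finger pad.
Only numpy, scipy, OpenCV 4.12 (cv2) and the standard library are available. Lean on these libraries where they do the work, as an engineer would, in place of code of your own. Each camera call takes 0.05 s, during which the arm holds its last target. There are 200 camera calls.

TASK

A small round dough cutter is nested inside a big one and clings to it slightly. Take the big one by the wooden grip of its handle, lift it straight up off the small one, and stand it upright in the middle of the white plate. The small cutter must stay standing where it is, and the spare big cutter, which has nothing inside, must be left alone.

Things in the scene. Friction and masses are not known exactly. Their poses are not given: they have to be found in the camera images.
- big_cutter: Steel dough cutter with the small one inside: upright tube 68 mm across, 40 mm tall, wall 2 mm, open both ends. Its handle's wooden grip is a level bar 10 mm thick, 44 mm long, along the y axis over the middle, centre line 84 mm above the lower edge. Origin: centre of the lower edge, z up. The small one's grip tops out 56 mm above the table: fingers reaching that low catch both. 0.1-0.2 kg.
- small_cutter: Steel cutter on the table inside the big one, concentric: tube 57 mm across, 32 mm tall. Wooden grip bar 12 mm thick, 32 mm long along its y axis, centre line 50 mm up, within 20 degrees of the big one's grip. Spring tabs rub in the big one with a drag of 0.2 N in a slow lift, up to 0.9 N in a quick one, always below its weight (0.13 kg): it stays if only the big one is raised. Origin: centre of the lower edge, z up.
- spare_cutter: Another big cutter, same shape and size as the big cutter but empty, standing on its own on the table. Origin: centre of the lower edge. It stays where it is.
- plate_white: Round white plate, 272 mm across, rim 22 mm high, lying loose on the table; its flat middle is 160 mm across and its upper face is 8 mm above the table. Origin: centre of the underside, z up.

How it is judged:
On the way:
1. the big cutter has been raised clear above the small one (its lower edge more than 60 mm above the small one's), which still stands upright on the table (z of big_cutter in the frame of small_cutter above 0.06 m and height (world z) of small_cutter below 0.006 m and angle between small_cutter's own z axis and vertical below 0.15 rad), for 0.1 s.
At the end, for the whole second after the job is handed in: The big cutter stands released, at rest and upright (within 10 degrees) on the flat of the white plate, its centre within 30 mm of the plate's; the small cutter stands upright (within 10 degrees) within 25 mm of where it was; the spare cutter is within 20 mm of where it was (horizontal distance between big_cutter and plate_white below 0.03 m and z of big_cutter in the frame of plate_white between 0.004 and 0.014 m and angle between each of big_cutter, small_cutter's own z axis and vertical below 0.17 rad and linear speed of big_cutter below 0.02 m/s and distance of small_cutter from where it was at the start of the episode below 0.025 m and distance of spare_cutter from where it was at the start of the episode below 0.02 m); the robot touches nothing.
It fails at once if the small cutter is lifted more than 15 mm off the table (height (world z) of small_cutter above 0.015 m).
It fails at once if the spare cutter is moved more than 20 mm (distance of spare_cutter from where it was at the start of the episode above 0.02 m).
It also fails if it takes over 45 s, if anything falls off the work surface, if the arm or the gripper's body presses on something with over 40 N, if the wrist force passes 120 N, or if a joint passes its speed limit or range.

## Working session

There is one attempt and no reset: what is moved stays moved. The work goes in short steps, Python scripts to look and compute and a tool call to move; the robot and the scene stay as the last step left them, time stands still between calls to the robot, and variables do not carry over. Pictures are saved under pics/ and viewed, at most 10 in all, crops included, and the job is handed in when it is done.

Besides the shell and the picture viewer there is one more tool, called after "Request:" by a JSON object that holds its "method" and its "body", one argument or row to a line. move_arm: Moves the arm, as the interface text tells. Its arguments: {"type":"object","properties":{"motion":{"type":"array"},"force":{"type":"number"}},"required":["motion"]}

```bash
mkdir -p pics; cat > h.py <<'E'
import numpy as np, cv2
from station import *
def cloud(name):
    c=get_calibration(name); im,d=camera(name)
    f=240/np.tan(np.radians(c["vertical_fov"])/2)
    v,u=np.mgrid[:480,:640]
    P=np.stack([(u-c["cx"])/f*d,-(v-c["cy"])/f*d,-d,np.ones_like(d)],-1)@np.array(c["pose"]).T
    return im,d,P[...,:3],c
E
python3 - <<'E'
from h import *
for n in("top","scene"):
    im,d,P,c=cloud(n); cv2.imwrite(f"pics/{n}.png",im[...,::-1]); np.savez(f"{n}.npz",im=im,d=d,P=P)
    print({k:c[k] for k in c}, (d>0).mean())
o=get_obs(); print(o["tool_pos"],o["tool_rot"],o["clock"],grip_depth)
E
```

```text
{'vertical_fov': 57.203544704928355, 'cx': 321.5736345185988, 'cy': 243.38300791825245, 'pose': array([[ 0.01367561,  0.99386491, -0.10975205,  0.42754677],
       [-0.99987772,  0.01275998, -0.0090408 , -0.08241268],
       [-0.0075849 ,  0.10986227,  0.99391788,  1.04080522],
       [ 0.        ,  0.        ,  0.        ,  1.        ]])} 0.9958854166666666
{'vertical_fov': 44.156678900905476, 'cx': 321.27524739381073, 'cy': 238.42125899265827, 'pose': array([[ 0.65637257,  0.42017844, -0.62659806, -0.2834004 ],
       [-0.75419972,  0.38627219, -0.53101467, -0.7997211 ],
       [ 0.01891648,  0.82112354,  0.57043693,  0.8161615 ],
       [ 0.        ,  0.        ,  0.        ,  1.        ]])} 0.9493684895833333
[0.13266021 0.53345726 0.21818077] [-9.71823957e-05  1.21593747e-01  9.92579835e-01 -4.71770921e-04] 0.1 0.0188
```

View pics/top.png

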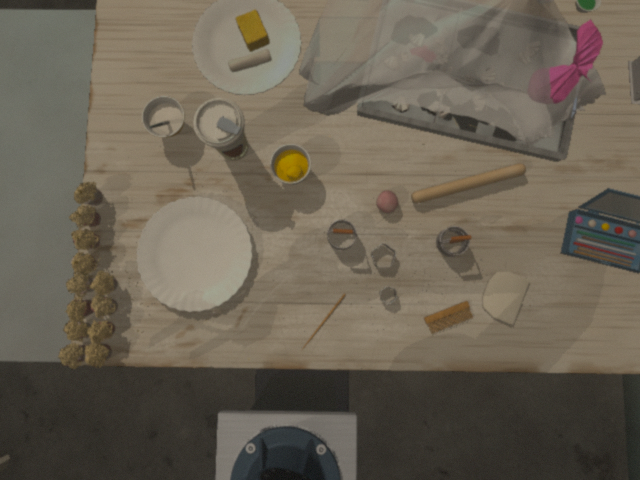

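View pics/scene.png

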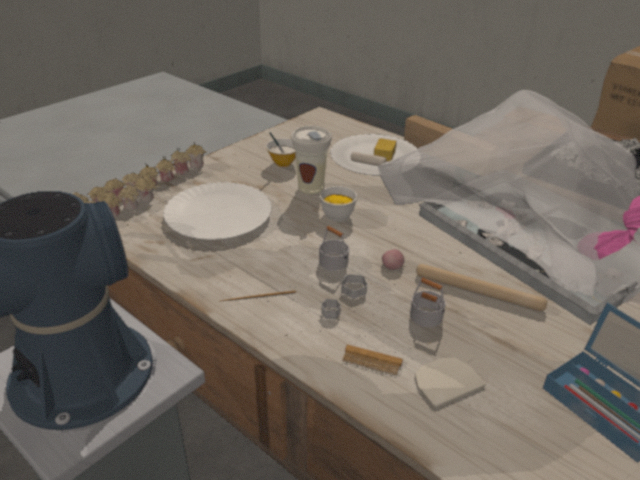

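The top view shows the plate at (195,255) and two big cutters at (342,236) and (454,242). In the scene view, the right one seems to show two grips. I'll zoom in to check.

```bash
python3 - <<'E'
from h import *
t=np.load("top.npz");s=np.load("scene.npz")
a=t["im"][200:275,310:500];b=s["im"][215:365,300:460]
a=cv2.resize(a,(760,300),interpolation=cv2.INTER_CUBIC);b=cv2.resize(b,(320,300),interpolation=cv2.INTER_CUBIC)
b1=s["im"][220:280,310:360];b2=s["im"][270:355,400:455]
b=np.hstack([cv2.resize(b1,(250,300),interpolation=cv2.INTER_CUBIC),cv2.resize(b2,(194,300),interpolation=cv2.INTER_CUBIC),np.zeros((300,316,3),np.uint8)])
cv2.imwrite("pics/z.png",np.vstack([a,b])[...,::-1])
P=t["P"]
for n,D in(("top",t),("scene",s)):
    P=D["P"];hsv=cv2.cvtColor(D["im"],cv2.COLOR_RGB2HSV)
    m=((hsv[...,0]<18)&(hsv[...,1]>120)).astype(np.uint8)
    k,l,st,ce=cv2.connectedComponentsWithStats(m)
    for i in range(1,k):
        if st[i,4]>12:
            q=P[l==i]; print(n,ce[i].round(1),st[i,4],np.median(q,0).round(4),q[:,2].max().round(3))
# plate
P=t["P"];hsv=cv2.cvtColor(t["im"],cv2.COLOR_RGB2HSV)
roi=P[180:330,120:270]; z=roi[...,2]
m=((z>0.004)&(z<0.035)).astype(np.uint8)
print(np.percentile(P[340:360,150:300,2],[5,50,95]), P[255,195],P[255,342],P[300,300])
h=hsv[180:330,120:270]; m=((h[...,1]<60)&(h[...,2]>130)).astype(np.uint8)
cs,_=cv2.findContours(m,0,2); cc=max(cs,key=cv2.contourArea); e=cv2.fitEllipse(cc); print(e,cv2.contourArea(cc))
E
```

```text
top [618.3 229.7] 43 [ 0.5819 -0.7693  0.0112] 0.016
top [342.6 230.6] 69 [ 0.5608 -0.1181  0.0874] 0.091
top [459.9 238.1] 100 [ 0.5486 -0.3758  0.0863] 0.09
top [594.8 248. ] 76 [ 0.5398 -0.71    0.0086] 0.013
top [586.1 253.8] 32 [ 0.5245 -0.6917  0.0092] 0.013
top [330.5 311.7] 59 [ 0.3816 -0.0971  0.0037] 0.009
top [448.3 315.2] 569 [ 0.3767 -0.3697  0.0053] 0.011
scene [306.8 172.2] 172 [0.7438 0.1259 0.0685] 0.816
scene [334.2 230.9] 46 [ 0.5596 -0.121   0.0862] 0.09
scene [430.6 283.1] 79 [ 0.5475 -0.3792  0.0861] 0.09
scene [119.7 288.7] 19 [ 0.2666  0.3296 -0.1509] -0.135
scene [126.2 288.9] 18 [ 0.2669  0.2969 -0.1328] -0.117
scene [133.1 290.5] 23 [ 0.2668  0.2631 -0.1233] -0.094
scene [428.7 296.5] 58 [ 0.5471 -0.38    0.0529] 0.057
scene [140.8 299.6] 49 [ 0.2664  0.2382 -0.1332] -0.112
scene [175.7 305.4] 25 [ 0.2727  0.0964 -0.0733] -0.069
scene [153.7 309.1] 33 [ 0.2666  0.1848 -0.1327] -0.11
scene [165.1 321.3] 17 [ 0.2667  0.1424 -0.1437] -0.126
scene [169.2 328.4] 34 [ 0.2667  0.125  -0.1589] -0.125
scene [188.7 345.2] 24 [ 0.2661  0.0586 -0.1662] -0.153
scene [20
[... 398 characters left out ...]
.7] 187 [ 0.2662 -0.182  -0.1562] -0.104
scene [586.6 402.2] 81 [ 0.5398 -0.71    0.0093] 0.012
scene [239.6 392.2] 15 [ 0.2667 -0.1114 -0.1995] -0.171
scene [241.1 398.3] 22 [ 0.2664 -0.1145 -0.2114] -0.198
scene [243.5 403.6] 13 [ 0.2662 -0.1198 -0.2284] -0.215
scene [255.4 408.6] 39 [ 0.266  -0.161  -0.2097] -0.192
scene [633.6 405.4] 14 [ 0.583  -0.7754  0.0131] 0.018
scene [276.8 410.2] 14 [ 0.2665 -0.2258 -0.1634] -0.145
[-0.00421621 -0.00092725  0.00219319] [0.51014859 0.22503506 0.00851231] [ 5.15357713e-01 -1.21747054e-01  3.26607313e-04] [ 0.40821109 -0.02426772  0.00207669]
((72.72747802734375, 70.24181365966797), (117.88154602050781, 131.1061248779297), 79.85064697265625) 11193.5
```

View pics/z.png

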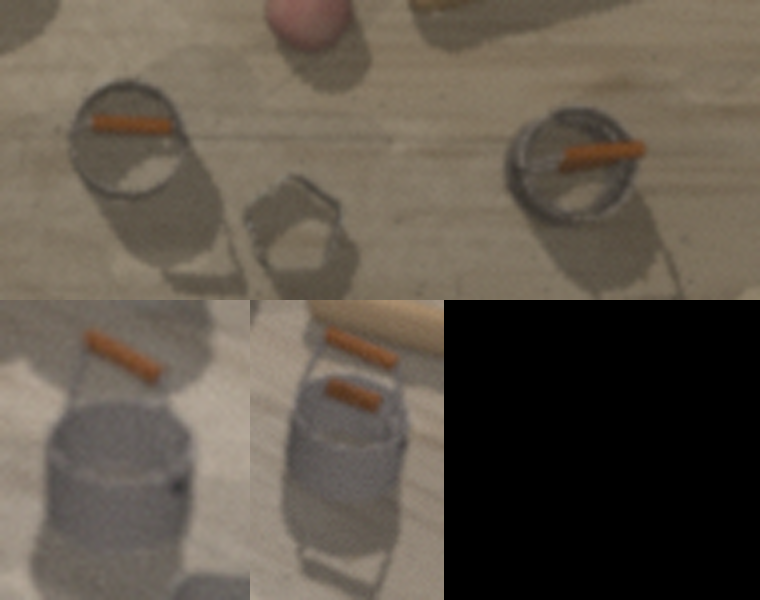

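The right cutter, near (0.548, -0.377), holds the small one because two grips are visible there. The left one is the empty spare.

```bash
cat >> h.py <<'E'
from scipy.spatial.transform import Rotation as R
from scipy.optimize import least_squares
def tool():
    o=get_obs(); q=o["tool_rot"]; return np.array(o["tool_pos"]),R.from_quat([q[1],q[2],q[3],q[0]]).as_matrix(),o
def bar(im,P,xy,zr=(.077,.1)):
    h=cv2.cvtColor(im,cv2.COLOR_RGB2HSV)
    m=((h[...,0]<18)&(h[...,1]>100)&(P[...,2]>zr[0])&(P[...,2]<zr[1])&(np.hypot(P[...,0]-xy[0],P[...,1]-xy[1])<.06))
    q=P[m][:,:2].astype(np.float32); (c,s,a)=cv2.minAreaRect(q); b=cv2.boxPoints((c,s,a))
    e=max((b[1]-b[0],b[2]-b[1]),key=np.linalg.norm); return len(q),c,s,np.degrees(np.arctan2(e[1],e[0])),q.mean(0),np.median(P[m][:,2])
def delta(xyz,T=None):
    p,M,_=tool(); return (M.T@(np.array(xyz)-p)*1000).round(1)
def yaw(): 
    M=tool()[1]; return np.degrees(np.arctan2(M[1],M[0])).round(2)  # x,y,z axes headings
E
python3 - <<'E'
from h import *
t=np.load("top.npz");s=np.load("scene.npz")
for D in(t,s): print(bar(D["im"],D["P"],(.548,-.377)))
for D in(t,s): print(bar(D["im"],D["P"],(.547,-.380),(.043,.062)))
for D in(t,s):
    P=D["P"];m=(np.hypot(P[...,0]-.51,P[...,1]-.225)<.17)&(P[...,2]>.0135)&(P[...,2]<.035)
    q=P[m][:,:2]; h=cv2.convexHull(q.astype(np.float32))[:,0]
    r=least_squares(lambda v:np.hypot(*(h-v[:2]).T)-v[2],[.51,.22,.13],loss="soft_l1",f_scale=.003); print(r.x,len(h),r.fun.std())
print(tool()[1].round(3),yaw(),delta((.548,-.378,.22)))
E
```

```text
(90, (0.5496245622634888, -0.37762561440467834), (0.009716727770864964, 0.04626591131091118), np.float32(-83.765434), array([ 0.54934496, -0.3765847 ], dtype=float32), np.float64(0.08678439518238124))
(94, (0.5496000647544861, -0.38011032342910767), (0.013255428522825241, 0.043055564165115356), np.float32(-80.94047), array([ 0.5480138 , -0.37982154], dtype=float32), np.float64(0.08607161398899565))
(22, (0.5458843111991882, -0.3773941993713379), (0.004515100736171007, 0.030186932533979416), np.float32(-88.477745), array([ 0.5456894, -0.3749031], dtype=float32), np.float64(0.05286155860756503))
(71, (0.5471916198730469, -0.37998682260513306), (0.009155090898275375, 0.029343847185373306), np.float32(-75.264984), array([ 0.54731613, -0.38023686], dtype=float32), np.float64(0.0528035460844507))
[0.51381564 0.22461043 0.13523204] 51 0.0005198000651708231
[0.5145716  0.22143854 0.13652299] 34 0.0016017759196989485
[[-0.97   0.241 -0.   ]
 [ 0.241  0.97  -0.001]
 [ 0.    -0.001 -1.   ]] [ 166.03   76.03 -108.62] [-623.1 -784.3   -1.1]
```

Request:
{"method": "move_arm", "body": {
  "motion": [
    [-21, -26, 0, 0, 93],
    [-21, -26, 0, 0, 93],
    [-21, -26, 0, 0, 93],
    [-21, -26, 0, 0, 93],
    [-21, -26, 0, 0, 93],
    [-21, -26, 0, 0, 93],
    [-21, -26, 0, 0, 93],
    [-21, -26, 0, 0, 93],
    [-21, -26, 0, 0, 93],
    [-21, -26, 0, 0, 93]
  ],
  "force": 25
}}

```text
clock: 0.93
tool_pos: [0.2739, 0.2292, 0.2186]
tool_rot: [0.0, 0.121, 0.993, -0.0]
wrist_force: [0.2, -0.3, 0.4]
gripper_width: 0.093
grasp_force: 0.0
```

Request:
{"method": "move_arm", "body": {
  "motion": [
    [-21, -26, 0, 0, 93],
    [-21, -26, 0, 0, 93],
    [-21, -26, 0, 0, 93],
    [-21, -26, 0, 0, 93],
    [-21, -26, 0, 0, 93],
    [-21, -26, 0, 0, 93],
    [-21, -26, 0, 0, 93],
    [-21, -26, 0, 0, 93],
    [-21, -26, 0, 0, 93],
    [-21, -26, 0, 0, 93]
  ]
}}

```text
clock: 1.77
tool_pos: [0.415, -0.074, 0.2185]
tool_rot: [-0.0, 0.122, 0.993, 0.0]
wrist_force: [0.3, 0.5, -0.2]
gripper_width: 0.0932
grasp_force: 0.0
```

Request:
{"method": "move_arm", "body": {
  "motion": [
    [-21, -26, 0, 0, 93],
    [-21, -26, 0, 0, 93],
    [-21, -26, 0, 0, 93],
    [-21, -26, 0, 0, 93],
    [-21, -26, 0, 0, 93],
    [-21, -26, 0, 0, 93],
    [-21, -26, 0, 0, 93],
    [-21, -26, 0, 0, 93],
    [-21, -26, 0, 0, 93],
    [0, 0, 0, 0, 93]
  ]
}}

```text
clock: 2.6
tool_pos: [0.5426, -0.3492, 0.2174]
tool_rot: [-0.0, 0.123, 0.992, -0.0]
wrist_force: [-0.2, -0.3, -0.7]
gripper_width: 0.0931
grasp_force: 0.0
```

Request:
{"method": "move_arm", "body": {
  "motion": [
    [0, 0, 0, 7, 93],
    [0, 0, 0, 7, 93],
    [0, 0, 0, 7, 93],
    [0, 0, 0, 7, 93],
    [0, 0, 0, 7, 93],
    [0, 0, 0, 7, 93],
    [0, 0, 0, 7, 93],
    [0, 0, 0, 7, 93],
    [0, 0, 0, 7, 93],
    [0, 0, 0, 5, 93]
  ]
}}

```text
clock: 3.43
tool_pos: [0.5415, -0.3445, 0.2183]
tool_rot: [-0.0, 0.658, 0.753, -0.0]
wrist_force: [0.7, -0.3, 1.4]
gripper_width: 0.0931
grasp_force: 0.0
```

```bash
python3 - <<'E'
from h import *
im,d,P,c=cloud("wrist"); cv2.imwrite("pics/w.png",im[...,::-1]); np.savez("w.npz",im=im,P=P)
print(tool()[0],yaw(),tool()[2]["joint_pos"],tool()[2]["clock"])
try: print(bar(im,P,(.548,-.378)))
except Exception as e: print(e)
try: print(bar(im,P,(.547,-.378),(.043,.064)))
except Exception as e: print(e)
print(delta((.5495,-.3785,.12)))
E
```

```text
[ 0.54148156 -0.34447402  0.21830248] [ 97.41   7.41 136.49] [-6.39155513e-01  5.19347666e-01  1.39524995e+00  1.09588559e-04
  1.22784970e+00 -7.68576926e-01] 3.4833
(712, (0.5498990416526794, -0.37829214334487915), (0.009772676974534988, 0.043404608964920044), np.float32(-82.479866), array([ 0.5496093 , -0.37727365], dtype=float32), np.float64(0.08861346161700734))
(72, (0.5494192838668823, -0.3781144618988037), (0.011470822617411613, 0.03067576326429844), np.float32(-80.33655), array([ 0.54519105, -0.37018526], dtype=float32), np.float64(0.05384954197269062))
[-34.8   3.6  98.3]
```

View pics/w.png

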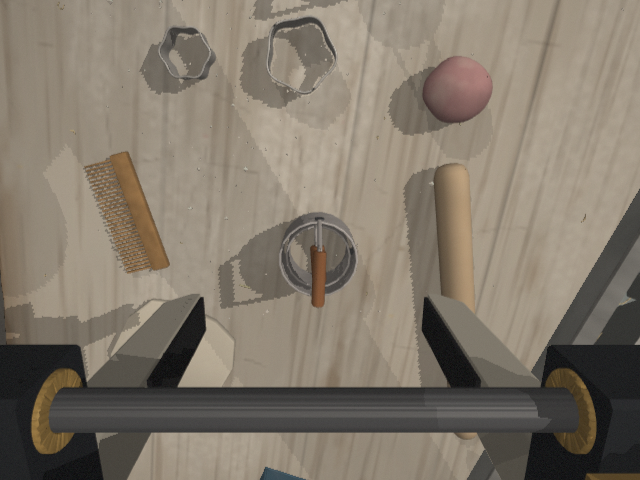

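The wrist view shows the nested cutter at (318,255) with its grip at (318,278), in line with the fingers. It agrees with the top and scene views, so I'm moving over it and down.

Request:
{"method": "move_arm", "body": {
  "motion": [
    [-18, 2, 0, 0, 60],
    [-17, 2, 0, 0, 60],
    [0, 0, 25, 0, 60],
    [0, 0, 25, 0, 60],
    [0, 0, 25, 0, 60],
    [0, 0, 20, 0, 60],
    [0, 0, 0, 0, 60]
  ]
}}

```text
clock: 4.07
tool_pos: [0.5486, -0.3774, 0.1191]
tool_rot: [-0.004, 0.655, 0.756, -0.0]
wrist_force: [0.1, 0.0, 0.4]
gripper_width: 0.0603
grasp_force: 0.0
```

```bash
python3 - <<'E'
from h import *
im,d,P,c=cloud("wrist")
print(tool()[0],yaw())
try: print(bar(im,P,(.548,-.378)))
except Exception as e: print(e)
print(delta((.5497,-.3783,.066)))
E
```

```text
[ 0.54960146 -0.37810738  0.12173233] [ 98.14   8.14 141.39]
(1578, (0.5499535799026489, -0.3785584270954132), (0.009974110871553421, 0.043795984238386154), np.float32(-84.01512), array([ 0.5497119 , -0.37710264], dtype=float32), np.float64(0.08868265899590498))
[-0.4  0.2 55.7]
```

Request:
{"method": "move_arm", "body": {
  "motion": [
    [0, 0, 12, 0, 60],
    [0, 0, 12, 0, 60],
    [0, 0, 12, 0, 60],
    [0, 0, 12, 0, 60],
    [0, 0, 7, 0, 60],
    [0, 0, 0, 0, 60],
    [0, 0, 0, 0, 60]
  ]
}}

```text
clock: 4.7
tool_pos: [0.5505, -0.379, 0.0683]
tool_rot: [-0.0, 0.656, 0.755, -0.0]
wrist_force: [0.2, -0.4, 0.4]
gripper_width: 0.0594
grasp_force: 0.0
```

Request:
{"method": "move_arm", "body": {
  "motion": [
    [0, 0, 0, 0, 20],
    [0, 0, 0, 0, 20],
    [0, 0, 0, 0, 20],
    [0, 0, 0, 0, 20],
    [0, 0, 0, 0, 0],
    [0, 0, 0, 0, 0],
    [0, 0, 0, 0, 0],
    [0, 0, 0, 0, 0]
  ]
}}

```text
clock: 5.37
tool_pos: [0.5506, -0.3791, 0.0687]
tool_rot: [0.0, 0.656, 0.755, -0.0]
wrist_force: [-2.4, -0.4, 0.9]
gripper_width: 0.0111
grasp_force: 0.6
```

```bash
python3 - <<'E'
from h import *
o=tool()[2]; print(o["tool_pos"],yaw(),o["gripper_width"],o["grasp_force"],o["wrist_force"],o["clock"])
im,d,P,c=cloud("scene"); cv2.imwrite("pics/s2.png",cv2.resize(im[180:380,330:530],(600,600),interpolation=cv2.INTER_CUBIC)[...,::-1])
E
```

```text
[ 0.5505798  -0.37909615  0.06868412] [ 98.03   8.03 -61.65] 0.011089699980453116 0.6112857162952423 [-2.36121885 -0.37471691  0.9203479 ] 5.3667
```

View pics/s2.png

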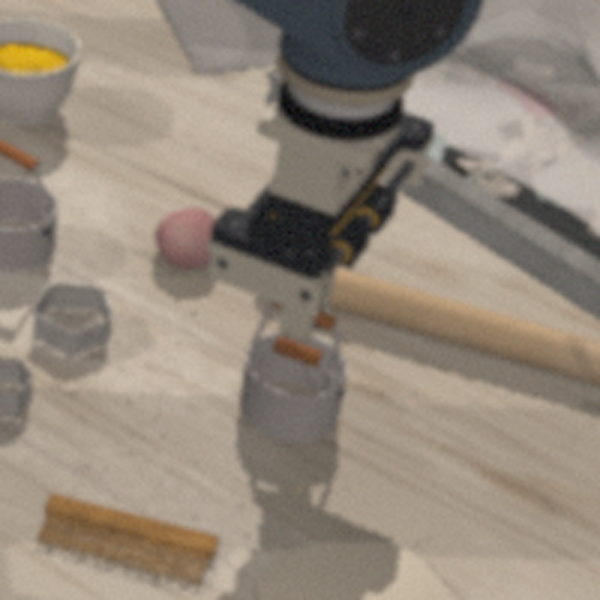

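The fingers sit on the upper grip at (300,320), clear of the small grip at (300,350). I'll let the grip build up, then lift slowly.

Request:
{"method": "move_arm", "body": {
  "motion": [
    [0, 0, 0, 0, 0],
    [0, 0, 0, 0, 0],
    [0, 0, 0, 0, 0],
    [0, 0, 0, 0, 0],
    [0, 0, 0, 0, 0],
    [0, 0, 0, 0, 0]
  ],
  "force": 30
}}

```text
clock: 5.92
tool_pos: [0.5506, -0.3791, 0.0686]
tool_rot: [0.0, 0.656, 0.755, -0.0]
wrist_force: [-0.7, 0.2, -0.5]
gripper_width: 0.009
grasp_force: 29.9
```

Request:
{"method": "move_arm", "body": {
  "motion": [
    [0, 0, -1, 0, 0],
    [0, 0, -1, 0, 0],
    [0, 0, -1, 0, 0],
    [0, 0, -1, 0, 0],
    [0, 0, -1, 0, 0],
    [0, 0, -1, 0, 0],
    [0, 0, -1, 0, 0],
    [0, 0, -1, 0, 0],
    [0, 0, -1, 0, 0],
    [0, 0, -1, 0, 0]
  ]
}}

```text
clock: 6.75
tool_pos: [0.5506, -0.3791, 0.0787]
tool_rot: [0.0, 0.656, 0.755, -0.0]
wrist_force: [0.9, -0.5, -2.7]
gripper_width: 0.009
grasp_force: 29.9
```

```bash
python3 - <<'E'
from h import *
o=tool()[2]; print(o["tool_pos"],yaw(),o["gripper_width"],o["grasp_force"],o["wrist_force"],o["clock"])
im,d,P,c=cloud("scene")
print(bar(im,P,(.548,-.378),(.075,.12)), bar(im,P,(.548,-.378),(.043,.066)))
E
```

```text
[ 0.5505672  -0.37907488  0.07872946] [  98.03    8.03 -117.76] 0.009013562647351682 29.91997629404068 [ 0.90659743 -0.50434239 -2.72981653] 6.75
(25, (0.5509142875671387, -0.39474135637283325), (0.009433554485440254, 0.011148244142532349), np.float32(-58.62782), array([ 0.55036837, -0.39458558], dtype=float32), np.float64(0.09718842730686472)) (69, (0.5474583506584167, -0.3799777328968048), (0.0120046716183424, 0.03033166006207466), np.float32(-82.13442), array([ 0.54723  , -0.3804306], dtype=float32), np.float64(0.053208835776591745))
```

Request:
{"method": "move_arm", "body": {
  "motion": [
    [0, 0, -2, 0, 0],
    [0, 0, -2, 0, 0],
    [0, 0, -2, 0, 0],
    [0, 0, -2, 0, 0],
    [0, 0, -2, 0, 0],
    [0, 0, -2, 0, 0],
    [0, 0, -2, 0, 0],
    [0, 0, -2, 0, 0],
    [0, 0, -2, 0, 0],
    [0, 0, -2, 0, 0]
  ]
}}

```text
clock: 7.63
tool_pos: [0.5506, -0.3791, 0.0989]
tool_rot: [0.0, 0.656, 0.755, -0.0]
wrist_force: [-1.2, -0.0, -1.4]
gripper_width: 0.009
grasp_force: 29.9
```

Request:
{"method": "move_arm", "body": {
  "motion": [
    [0, 0, -2, 0, 0],
    [0, 0, -2, 0, 0],
    [0, 0, -2, 0, 0],
    [0, 0, -2, 0, 0],
    [0, 0, -2, 0, 0],
    [0, 0, -3, 0, 0],
    [0, 0, -4, 0, 0],
    [0, 0, -5, 0, 0],
    [0, 0, -6, 0, 0],
    [0, 0, -8, 0, 0]
  ]
}}

```text
clock: 8.47
tool_pos: [0.5505, -0.379, 0.1351]
tool_rot: [-0.0, 0.656, 0.755, -0.0]
wrist_force: [-0.5, 0.6, -1.7]
gripper_width: 0.0088
grasp_force: 29.9
```

Request:
{"method": "move_arm", "body": {
  "motion": [
    [0, 0, -8, 0, 0],
    [0, 0, -8, 0, 0],
    [0, 0, -8, 0, 0],
    [0, 0, -8, 0, 0],
    [0, 0, -8, 0, 0],
    [0, 0, -8, 0, 0],
    [0, 0, -8, 0, 0],
    [0, 0, 0, 0, 0],
    [0, 0, 0, 0, 0]
  ]
}}

```text
clock: 9.22
tool_pos: [0.5507, -0.3792, 0.1911]
tool_rot: [0.0, 0.656, 0.755, 0.0]
wrist_force: [0.3, -0.0, -1.8]
gripper_width: 0.0091
grasp_force: 29.9
```

```bash
python3 - <<'E'
from h import *
o=tool()[2]; print(o["tool_pos"],yaw(),o["gripper_width"],o["grasp_force"],o["wrist_force"],o["clock"])
im,d,P,c=cloud("scene"); cv2.imwrite("pics/s3.png",cv2.resize(im[120:370,300:550],(600,600),interpolation=cv2.INTER_CUBIC)[...,::-1])
print(bar(im,P,(.548,-.378),(.043,.066)))
print(delta((.514,.2235,o["tool_pos"][2])))
E
```

```text
[ 0.55066238 -0.379186    0.19107566] [ 98.03   8.03 -40.7 ] 0.009053972693147071 29.91744428873062 [ 0.26996317 -0.00389004 -1.84017024] 9.2167
(67, (0.5472046732902527, -0.37998396158218384), (0.010056469589471817, 0.029077664017677307), np.float32(-82.155624), array([ 0.5469978, -0.3802612], dtype=float32), np.float64(0.05346100299630341))
[ 6.017e+02  4.810e+01 -5.000e-01]
```

View pics/s3.png

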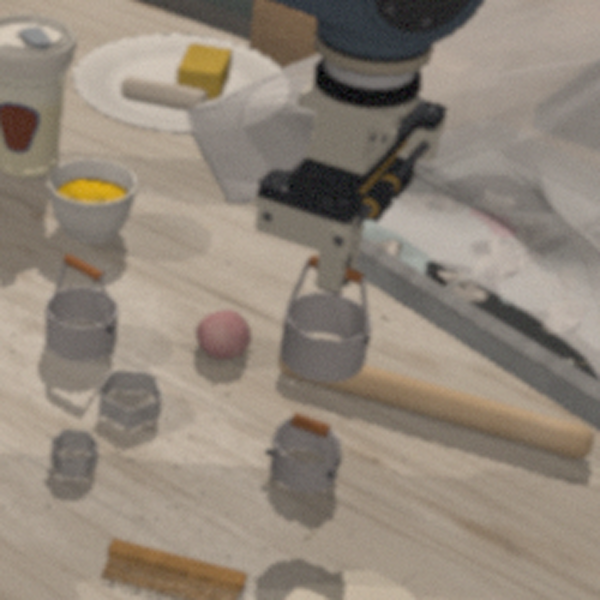

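The big cutter hangs clear at (325,335), and the small one stands upright at (305,455). Carrying it to the plate now, high enough to pass over the spare.

Request:
{"method": "move_arm", "body": {
  "motion": [
    [0, 0, -10, 0, 0],
    [0, 0, -15, 0, 0],
    [3, 0, -10, 0, 0],
    [7, 0, -5, 0, 0],
    [12, 1, 0, 0, 0],
    [17, 1, 0, 0, 0],
    [21, 2, 0, 0, 0],
    [24, 2, 0, 0, 0],
    [24, 2, 0, 0, 0],
    [24, 2, 0, 0, 0]
  ]
}}

```text
clock: 10.1
tool_pos: [0.5413, -0.2447, 0.23]
tool_rot: [-0.001, 0.656, 0.755, -0.0]
wrist_force: [0.4, 0.3, -2.2]
gripper_width: 0.0088
grasp_force: 29.9
```

Request:
{"method": "move_arm", "body": {
  "motion": [
    [24, 2, 0, 0, 0],
    [24, 2, 0, 0, 0],
    [24, 2, 0, 0, 0],
    [24, 2, 0, 0, 0],
    [24, 2, 0, 0, 0],
    [24, 2, 0, 0, 0],
    [24, 2, 0, 0, 0],
    [24, 2, 0, 0, 0],
    [24, 2, 0, 0, 0],
    [24, 2, 0, 0, 0]
  ]
}}

```text
clock: 10.93
tool_pos: [0.5271, -0.0045, 0.2301]
tool_rot: [-0.0, 0.656, 0.755, -0.0]
wrist_force: [1.0, -0.7, -1.5]
gripper_width: 0.0087
grasp_force: 29.9
```

Request:
{"method": "move_arm", "body": {
  "motion": [
    [24, 2, 0, 0, 0],
    [24, 2, 0, 0, 0],
    [24, 2, 0, 0, 0],
    [24, 2, 0, 0, 0],
    [24, 2, 0, 0, 0],
    [24, 2, 0, 0, 0],
    [20, 2, 0, 0, 0],
    [15, 2, 0, 0, 0],
    [10, 2, 0, 0, 0],
    [5, 1, 0, 0, 0]
  ]
}}

```text
clock: 11.77
tool_pos: [0.5191, 0.1896, 0.2302]
tool_rot: [-0.0, 0.655, 0.755, -0.0]
wrist_force: [-0.7, 0.4, -1.4]
gripper_width: 0.009
grasp_force: 29.9
```

```bash
python3 - <<'E'
from h import *
o=tool()[2]; print(o["tool_pos"],yaw(),o["gripper_width"],o["grasp_force"],o["wrist_force"],o["clock"])
im,d,P,c=cloud("scene"); cv2.imwrite("pics/s4.png",im[...,::-1])
print(bar(im,P,(.548,-.378),(.043,.066)))
print(delta((.514,.2235,.09)))
E
```

```text
[0.51914376 0.18958607 0.23021316] [  98.11    8.11 -175.1 ] 0.008968965598110222 29.917418360710144 [-0.7108918   0.35088735 -1.36896891] 11.7667
(70, (0.5473264455795288, -0.38056671619415283), (0.013579742051661015, 0.02859766222536564), np.float32(-87.48806), array([ 0.54692346, -0.38032356], dtype=float32), np.float64(0.05269455689058872))
[ 34.4  -0.5 140.3]
```

View pics/s4.png

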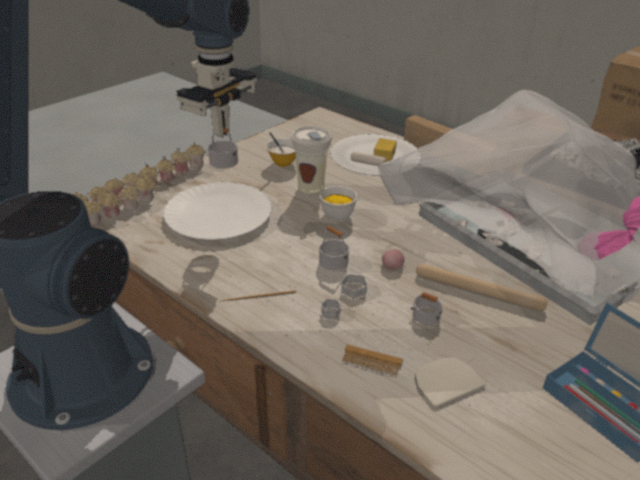

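The cutter hangs over the plate's edge and the rest of the scene is undisturbed. Centring it now, then lowering.

Request:
{"method": "move_arm", "body": {
  "motion": [
    [14, 0, 0, 0, 0],
    [14, 0, 0, 0, 0],
    [6, 0, 8, 0, 0],
    [0, 0, 15, 0, 0],
    [0, 0, 20, 0, 0],
    [0, 0, 22, 0, 0],
    [0, 0, 22, 0, 0],
    [0, 0, 22, 0, 0],
    [0, 0, 20, 0, 0],
    [0, 0, 10, 0, 0]
  ]
}}

```text
clock: 12.65
tool_pos: [0.5139, 0.2213, 0.0888]
tool_rot: [-0.001, 0.656, 0.755, -0.002]
wrist_force: [-0.5, -0.7, -1.8]
gripper_width: 0.009
grasp_force: 29.9
```

Request:
{"method": "move_arm", "body": {
  "motion": [
    [0, 0, 4, 0, 0],
    [0, 0, 2, 0, 0],
    [0, 0, 0, 0, 0],
    [0, 0, 0, 0, 0]
  ]
}}

```text
clock: 12.98
tool_pos: [0.5158, 0.222, 0.0866]
tool_rot: [0.0, 0.656, 0.755, 0.001]
wrist_force: [-0.2, 0.5, -1.2]
gripper_width: 0.0091
grasp_force: 29.9
```

Request:
{"method": "move_arm", "body": {
  "motion": [
    [0, 0, 1, 0, 0],
    [0, 0, 1, 0, 0],
    [0, 0, 1, 0, 0],
    [0, 0, 1, 0, 0],
    [0, 0, 1, 0, 0],
    [0, 0, 1, 0, 0],
    [0, 0, 0, 0, 0],
    [0, 0, 0, 0, 0]
  ]
}}

```text
clock: 13.65
tool_pos: [0.5152, 0.2219, 0.0795]
tool_rot: [-0.0, 0.656, 0.755, -0.0]
wrist_force: [0.4, 0.4, -1.3]
gripper_width: 0.0091
grasp_force: 29.9
```

```bash
python3 - <<'E'
from h import *
o=tool()[2]; print(o["tool_pos"],yaw(),o["wrist_force"],o["clock"])
im,d,P,c=cloud("scene"); cv2.imwrite("pics/s5.png",cv2.resize(im[60:260,120:320],(600,600),interpolation=cv2.INTER_CUBIC)[...,::-1])
print(delta((.514,.2235,.0767)))
E
```

```text
[0.51522932 0.22186429 0.07954962] [  98.03    8.03 -152.83] [ 0.3548014   0.42598385 -1.2901907 ] 13.65
[ 1.8 -1.   2.9]
```

View pics/s5.png

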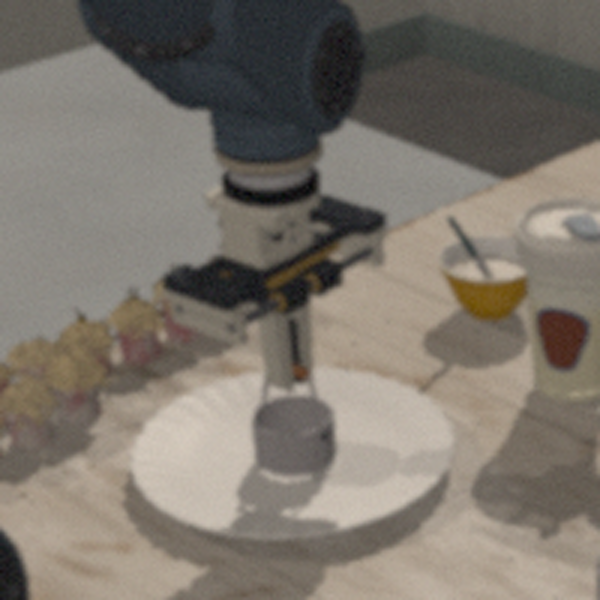

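The cutter is at (295,435), just above the middle of the plate. Lowering the last 3 mm in small steps.

Request:
{"method": "move_arm", "body": {
  "motion": [
    [0, 0, 1, 0, 0],
    [0, 0, 1, 0, 0],
    [0, 0, 0.5, 0, 0],
    [0, 0, 0, 0, 0],
    [0, 0, 0, 0, 0]
  ]
}}

```text
clock: 14.12
tool_pos: [0.5152, 0.2219, 0.0771]
tool_rot: [-0.0, 0.656, 0.755, -0.0]
wrist_force: [0.1, 0.9, -1.9]
gripper_width: 0.009
grasp_force: 29.9
```

Request:
{"method": "move_arm", "body": {
  "motion": [
    [0, 0, 0.5, 0, 0],
    [0, 0, 0.5, 0, 0],
    [0, 0, 0, 0, 0],
    [0, 0, 0, 0, 0]
  ]
}}

```text
clock: 14.45
tool_pos: [0.5153, 0.2219, 0.0765]
tool_rot: [0.0, 0.656, 0.755, 0.0]
wrist_force: [-2.2, 0.2, 4.3]
gripper_width: 0.009
grasp_force: 29.9
```

Wrist force rose to +4.3 N, so it has touched the plate. Releasing gently and backing straight up.

Request:
{"method": "move_arm", "body": {
  "motion": [
    [0, 0, 0, 0, 11],
    [0, 0, 0, 0, 13],
    [0, 0, 0, 0, 16],
    [0, 0, 0, 0, 22],
    [0, 0, 0, 0, 30],
    [0, 0, 0, 0, 40],
    [0, 0, 0, 0, 50],
    [0, 0, 0, 0, 50]
  ],
  "force": 5
}}

```text
clock: 15.12
tool_pos: [0.5153, 0.2219, 0.0761]
tool_rot: [-0.0, 0.656, 0.755, 0.0]
wrist_force: [0.1, -0.3, 0.6]
gripper_width: 0.0439
grasp_force: 0.0
```

Request:
{"method": "move_arm", "body": {
  "motion": [
    [0, 0, -5, 0, 50],
    [0, 0, -10, 0, 50],
    [0, 0, -20, 0, 50],
    [0, 0, -20, 0, 50],
    [0, 0, -25, 0, 50],
    [0, 0, -25, 0, 50],
    [0, 0, -25, 0, 50],
    [0, 0, -10, 0, 50],
    [0, 0, 0, 0, 50],
    [0, 0, 0, 0, 50]
  ]
}}

```text
clock: 15.95
tool_pos: [0.5151, 0.2218, 0.2159]
tool_rot: [0.0, 0.656, 0.755, 0.0]
wrist_force: [0.1, 0.6, -0.2]
gripper_width: 0.05
grasp_force: 0.0
```

```bash
python3 - <<'E'
from h import *
im,d,P,c=cloud("scene"); cv2.imwrite("pics/s6.png",im[...,::-1])
print(tool()[0]);print(bar(im,P,(.515,.222),(.08,.11)));print(bar(im,P,(.548,-.378),(.043,.066)),bar(im,P,(.56,-.12)))
m=(np.hypot(P[...,0]-.51,P[...,1]-.225)<.17)&(P[...,2]>.0135)&(P[...,2]<.03)
h=cv2.convexHull(P[m][:,:2].astype(np.float32))[:,0]
print(least_squares(lambda v:np.hypot(*(h-v[:2]).T)-v[2],[.51,.22,.13],loss="soft_l1",f_scale=.003).x)
E
```

```text
[0.51469142 0.22169795 0.21500325]
(29, (0.5126793384552002, 0.21877416968345642), (0.008237255737185478, 0.04351617768406868), np.float32(-83.85053), array([0.51238066, 0.21967891], dtype=float32), np.float64(0.09401639204903556))
(71, (0.5466352105140686, -0.37952306866645813), (0.011221260763704777, 0.029766835272312164), np.float32(-83.20455), array([ 0.54699075, -0.38004553], dtype=float32), np.float64(0.05298086654167422)) (61, (0.5599746704101562, -0.12149403244256973), (0.0431891568005085, 0.010773601941764355), np.float32(86.31582), array([ 0.5596249 , -0.12134571], dtype=float32), np.float64(0.08667223346697472))
[0.5145296  0.22204508 0.13665799]
```

View pics/s6.png

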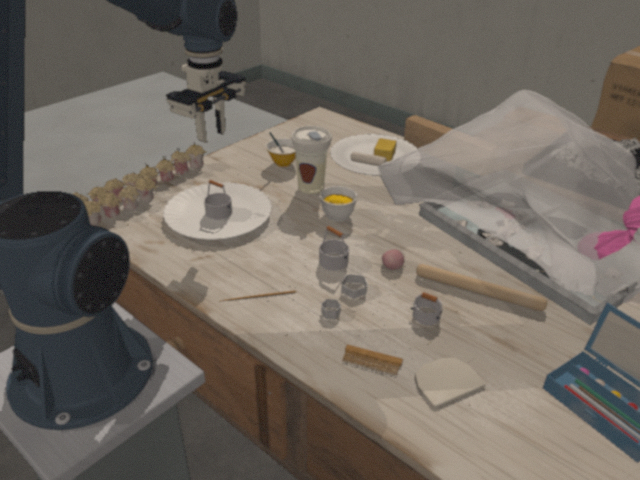

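The cutter stands upright at (217,203) in the middle of the plate, within about 4 mm of centre. The small cutter and the spare haven't moved.

```bash
python3 -c "from station import *; print(finish_job())"
```

```text
the job is handed in; nothing more can be done
None
```

I lifted the big cutter off the small one and stood it upright about 4 mm from the plate's centre; the small cutter and the spare stayed where they were, and I handed the job in at about 16 s (no verdict came back).

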